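Loosen the meter clamp with its reversible ratchet

TASK

The ratchet on the meter clamp's bolt is set to tighten. Flip its direction lever fully over to the loosening side, then swing the handle to and fro between its posts until you feel the bolt come up against its end stop and the jaw is drawn fully back from the meter. Feel your way with a light hand, never over 15 N on the lever or 25 N on the handle, leave the meter sitting in its place and take your hand away.

Things in the scene. Friction and masses are not known exactly. Their poses are not given: they have to be found in the camera images.
- clamp: Aluminium clamp stand fixed to the desk. Origin on the desk under the vertical axis of its bolt; +y points along the ratchet handle's middle position, -y to the meter, z up. Base plate 20 mm high, 70 mm either way in x, from -125 to +95 mm in y. Two steel posts 12 mm thick, tops 56 mm above the desk, at x = +-55, y = 56 mm, stop the handle's swing at both ends
- bolt_top (a point): Centre of the top of the bolt's hexagonal steel head, 24 mm across flats, 74 mm above the desk, inside the ratchet's round head (66 mm across, its top 64 mm above the desk). Loosening is anticlockwise seen from above. Turning the bolt takes about 0.6 N m
- ratchet (a joint): Handle's swing about the bolt, rad: 0 = along clamp +y, positive anticlockwise from above (loosening); hard stops at -0.6 and 0.6. Stays where left; its own drag is 0.35 N m, on top of the bolt's. It drives the bolt one way only, as the lever is set; the other way it clicks back over teeth 0.45 rad apart, so up to 0.45 rad of a stroke is lost before it bites
- handle_grip (a point): Point on the centreline of the handle's round rubber grip (22 mm thick, 90 to 195 mm from the bolt's axis), 150 mm from the axis, 53 mm above the desk; x out along the handle, z up. Nearer in, 50 to 90 mm from the axis, is a steel neck 16 mm wide, its top 60 mm above the desk
- switch (a joint): Ratchet's direction lever, rad: near -0.4 (start, thrown to the clockwise side seen from above) = tightens, +0.4 (anticlockwise side) = loosens, hard stops at both. Stays where left but creeps back a little in use: throw it fully over, past 0.25. Its upright pivot is 30 mm from the bolt's axis along the handle. 2 to 5 N at the tab turns it; over 6 N swings the handle along
- switch_tab (a point): Middle of the top of the lever's upright steel thumb tab, 83 mm above the desk, 27 mm from the lever's pivot, on the far side of it from the bolt. Tab 14 mm along the handle, 8 mm thick, standing from 64 to 83 mm above the desk; x points from the pivot through the tab, z up
- jaw (a joint): How far the bolt has drawn the moving jaw back, m: 0 = closed, about 0.5 mm from the meter (start); 0.012 = fully back, where the bolt meets its hard end stop. 9.6 mm of jaw per rad of bolt, 1.25 rad in all: more than one stroke. It moves only with the bolt
- jaw_top (a point): Middle of the top of the moving jaw, a steel block 100 x 18 x 34 mm between bolt and meter, its top 55 mm above the desk; slides along the clamp's y, away from the meter as the bolt is loosened
- meter: White modular electricity meter 90 x 36 x 61 mm, 0.3 kg, loose, sitting on the clamp's base plate between the jaws, 85 mm from the bolt's axis on the -y side. Origin at the centre of its underside, 20 mm above the desk; z up
There are look-alikes about, which are no part of the job. Leave any blue, purple or turquoise look-alike of the meter alone.

How it is judged:
By the outcome, as a careful person would: the job done as asked, in the order asked, and still so for the second after the job is handed in, with the robot touching nothing.
It also fails if it takes over 72 s, if anything falls off the work surface, if the arm or the gripper's body presses on something with over 40 N, if the wrist force passes 120 N, or if a joint passes its speed limit or range.

ROBOT

A 7-joint arm with a two-finger parallel gripper is mounted at the origin on the work surface. World frame = base frame: x ahead of the robot, y to its left, z up, the work surface at z = 0. Lengths are in mm, angles in rad, forces in N, time in s.
With the tool pointing down it reaches from about 425 to 875 mm from the base axis. Payload 8.4 kg.
Tool frame: the origin (TCP) lies at the very end of the fingers, on their centre line; the grasp point (between the pads) lies 19 mm behind it; z points along the fingers, y is the line along which they close (so a half turn about z gives the same grasp; the last joint's range is limited). The gripper opens to 87 mm and grips with 3 to 60 N. Pads are 19 mm wide; open, the fingers measure 117 mm over their backs; the gripper's body (75 mm by 190 mm) begins 51 mm behind the grasp point.
Start: joints at [-0.099, 0.333, 0.04, 1.465, -0.013, 1.343, -0.059], TCP at [649.972, -0.012, 222.546] pointing down, gripper open.
Joint ranges: [-2.58, 2.58], [-0.38, 2.09], [-1.3, 1.39], [0.25, 2.4], [-1.5, 4.64], [0.08, 2.09], [-2.65, 2.65]. Speed limits (rad/s): [2.22, 2.22, 2.79, 2.79, 3.14, 3.14, 3.14].

INTERFACE

Orientations are given as a 3x3 rotation matrix whose columns are the frame's x, y, z axes.
In Python, from plant import r gives the robot as it stands.
- The arm moves only by the shell command python3 -m crank 'ROWS' [OPENING] [FORCE]. ROWS is JSON, a list of rows, each an object of numbers: "tx", "ty", "tz": the shift along the tool's x, y, z normalised to -1 to 1, where 1 is 30 cm; "rx", "ry", "rz": the turn, a rotation vector about the tool's x, y, z normalised to -1 to 1, where 1 is pi rad. In form: [{"tx": .., "ty": .., "tz": .., "rx": .., "ry": .., "rz": ..}, ...]. A call has 1 to 12 rows; each row is the pose to reach, as a shift and turn from the pose commanded when the call began, along the tool's axes at that moment, turning the shorter way round; what a row does not reach only later rows make up. A row lasts 1/12 s, in which the tool goes at most 41.7 mm and 7.16 degrees, less where a joint would pass 70% of its speed; a pose out of reach is approached as far as the arm can. A call with a number of a shift or a turn outside -1 to 1 is refused whole. A call with a gripper value outside its range is refused whole. OPENING is the closure, from 0 (fully open) to 1 (shut), set as the call begins (- or left out, the last holds). The fingers move at their own pace and stop on an object; FORCE is the grip in N (left out, the last holds). Time passes only in rows, so rows that repeat a pose let the fingers close. It gives the time, the measured TCP pose, the force, the opening and the grip force at its end, in the units of the state.
- r.sense(): the state, without advancing time (a new reading comes with each control period).
- r.get_image(name): name is "scene" or "side" or "wrist"; returns the picture (384x512x3 uint8, blue, green, red); there is no depth.
- r.calibration(name): a dict with "fx", "fy", "cx", "cy" (pixels), "T" (4x4, takes a point from camera to world coordinates). Camera axes: x right, y down, z forward; pixel columns grow to the right and rows downward; lengths in mm; the calibration is good to about 2 mm. A picture is of the moment at which its call begins: read the wrist's pose just before it. calibration takes no time and is no camera call; for the wrist camera it gives the pose at the moment of the call.
- r.sign_off(): hands the job in; it is judged then, once.
The state is a dict: "time_s": time; "joint_pos": joint angles; "joint_velocities": joint speeds; "effort": joint torques, N m; "ee_pos": TCP position; "tool_rot": TCP orientation; "ft_force": force on the tool from outside, world axes, zero at the start; "moment": the same for the moment, N m; "width": finger opening in mm; "grip_force": force on a finger pad.
Only numpy, scipy, OpenCV 4.12 (cv2) and the standard library are available. Lean on these libraries where they do the work, as an engineer would, in place of code of your own. Each camera call takes 0.05 s, during which the arm holds its last target. There are 200 camera calls.

## Working session

There is one attempt and no reset: what is moved stays moved. The work goes in short steps, Python scripts to look and compute and a shell command to move; the robot and the scene stay as the last step left them, time stands still between calls to the robot, and variables do not carry over. Pictures are saved under pics/ and viewed, at most 10 in all, crops included, and the job is handed in when it is done.

```bash
ls; mkdir -p pics; python3 - <<'E'
from plant import r
import cv2,numpy as np
for n in("scene","side"):
    cv2.imwrite(f"pics/{n}0.png",r.get_image(n))
    c=r.calibration(n);print(n,c["fx"],c["cx"],c["cy"],np.round(c["T"],3).tolist())
s=r.sense();print(s["time_s"],s["ft_force"],np.round(s["tool_rot"],3).tolist())
E
```

```text
pics
scene 486.70428853528654 257.5226308924352 187.5769184423786 [[0.667, 0.643, -0.377, 815.252], [0.745, -0.581, 0.327, -364.799], [-0.009, -0.499, -0.867, 857.529], [0.0, 0.0, 0.0, 1.0]]
side 435.89587777898373 255.19611512341723 183.7452073464113 [[-0.993, -0.092, 0.069, 435.996], [-0.115, 0.725, -0.679, 539.049], [0.013, -0.682, -0.731, 759.022], [0.0, 0.0, 0.0, 1.0]]
0.1 [-0.01587039  0.90578243  0.25818721] [[0.0, 1.0, -0.001], [1.0, -0.0, -0.0], [-0.0, -0.001, -1.0]]
```

View pics/scene0.png

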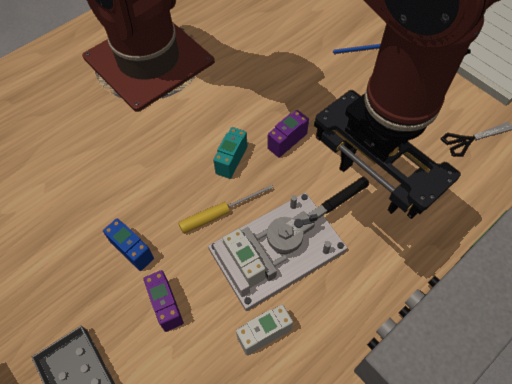

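View pics/side0.png

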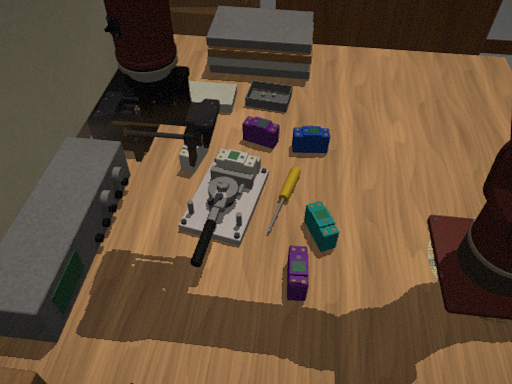

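Only one clamp stand shows, at scene (280,245) and side (225,195). The meter is the white one in it, at scene (243,255). The other white meter, at scene (265,328), lies loose on the desk, and the blue, purple and turquoise ones are decoys. I'll enlarge both views to confirm.

```bash
python3 - <<'E'
import cv2,numpy as np
a=cv2.imread("pics/scene0.png")[165:315,200:380];b=cv2.imread("pics/side0.png")[140:270,170:280]
a=cv2.resize(a,None,fx=2.6,fy=2.6,interpolation=cv2.INTER_CUBIC)
b=cv2.resize(b,None,fx=3,fy=3,interpolation=cv2.INTER_CUBIC)
o=np.zeros((400,800,3),np.uint8);o[:a.shape[0],:a.shape[1]]=a;o[:b.shape[0],470:470+b.shape[1]]=b
cv2.imwrite("pics/c1.png",o)
E
```

```text
(no output)
```

View pics/c1.png

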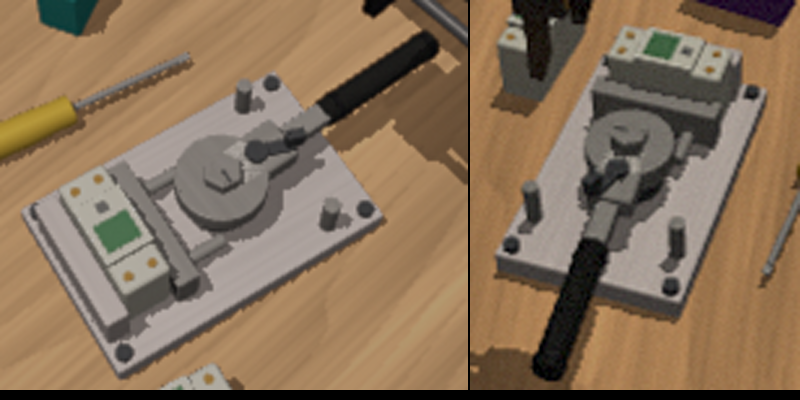

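The crop shows the clamp with the white meter and green screen held in its jaws. Bolt hex is at scene (285,232) / side (223,184), and the dark tab at scene (313,217) / side (211,201). Post tops are at scene (293,198), (327,244) / side (190,202), (239,215). The handle end is at scene (365,181) / side (196,263).

```bash
cat > h.py <<'E'
from plant import r
import numpy as np,cv2
def ray(n,u,v,c=None):
    c=c or r.calibration(n);T=np.array(c["T"])
    d=T[:3,:3]@[(u-c["cx"])/c["fx"],(v-c["cy"])/c["fy"],1];return T[:3,3],d
def plane(n,u,v,z):
    o,d=ray(n,u,v);return o+d*(z-o[2])/d[2]
def tri(a,b):
    o,d=ray("scene",*a);p,e=ray("side",*b)
    t=np.linalg.lstsq(np.c_[d,-e],p-o,rcond=None)[0];return (o+d*t[0]+p+e*t[1])/2
E
python3 - <<'E'
from h import *
C=lambda u,v:(200+u/2.6,165+v/2.6)
S=lambda u,v:(170+(u-470)/3,140+v/3)
for k,a,b,z in [("bolt",C(222,174),S(628,131),74),("postA",C(243,85),S(677,223),56),("postB",C(331,206),S(530,186),56),("gripend",C(430,42),S(548,370),53),("tab",C(293,134),S(596,183),83),("gripstart",C(330,105),S(598,245),53)]:
    print(k,plane("scene",*a,z).round(1),plane("side",*b,z).round(1),tri(a,b).round(1))
E
```

```text
bolt [574.3 -93.2  74. ] [569.9 -88.6  74. ] [571.8 -92.   69.6]
postA [527.8 -27.2  56. ] [525.6 -23.7  56. ] [526.3 -26.   52.9]
postB [636.1 -48.1  56. ] [633.2 -43.9  56. ] [634.8 -46.8  52.2]
gripend [593.1 101.4  53. ] [590.  101.8  53. ] [591.5 101.6  51.8]
tab [587.8 -39.8  83. ] [581.8 -29.8  83. ] [584.4 -36.5  74.5]
gripstart [580.4   9.   53. ] [ 5.768e+02 -3.000e-01  5.300e+01] [578.7   5.4  58.4]
```

```bash
python3 - <<'E'
from h import *
P=lambda k,n,u,v,z:print(k,plane(n,u,v,z).round(0))
P("purple top scene corners","scene",268,130,61);P("","scene",308,122,61);P("","scene",295,112,61);P("","scene",275,153,0)
P("turq","scene",246,132,61)
P("instr base corner left","side",0,342,0);P("instr bottom near","side",47,345,0);P("instr r back","side",130,185,0);P("instr base scene","scene",365,372,0)
print("instr top near corner",tri((361,358),(93,142)).round(0), "base scene px") 
print("top near", plane("scene",512,208,100))
s=r.sense();print(s["width"],s["ee_pos"])
E
```

```text
purple top scene corners [382.  41.  61.]
 [422. 115.  61.]
 [386. 114.  61.]
 [404.  42.   0.]
turq [356.   5.  61.]
instr base corner left [911. 271.   0.]
instr bottom near [827. 266.   0.]
instr r back [ 801. -124.    0.]
instr base scene [ 826. -145.    0.]
instr top near corner [ 836. -149.  115.] base scene px
top near [813.80876737 222.51198143 100.        ]
86.75409009132225 [ 6.49567963e+02 -6.40267201e-02  2.21724452e+02]
```

```bash
python3 -m crank '[{"tx":-0.12,"ty":-0.12},{"tx":-0.12,"ty":-0.12},{"tx":-0.12,"ty":-0.12,"tz":0.2},{"tx":-0.12,"ty":-0.12,"tz":0.2},{"tx":-0.12,"ty":-0.12,"tz":0.2}]' 1 10
```

```text
invalid input at $[0]: expected keys tx, ty, tz, rx, ry, rz
```

```bash
python3 -m crank '[{"tx":-0.12,"ty":-0.08,"tz":0.1,"rx":0,"ry":0,"rz":0},{"tx":-0.12,"ty":-0.08,"tz":0.2,"rx":0,"ry":0,"rz":0},{"tx":-0.12,"ty":-0.08,"tz":0.3,"rx":0,"ry":0,"rz":0},{"tx":-0.12,"ty":-0.08,"tz":0.38,"rx":0,"ry":0,"rz":0},{"tx":-0.12,"ty":-0.08,"tz":0.38,"rx":0,"ry":0,"rz":0},{"tx":-0.12,"ty":-0.08,"tz":0.38,"rx":0,"ry":0,"rz":0}]' 1 10
python3 - <<'E'
from h import *
im=r.get_image("wrist");cv2.imwrite("pics/w1.png",im)
c=r.calibration("wrist");s=r.sense();print(s["ee_pos"],s["ft_force"],s["width"])
T=np.array(c["T"]);print(T.round(2).tolist())
for p in [(588,-37,83),(572,-91,74)]:
    q=T[:3,:3].T@(np.array(p)-T[:3,3]);print(c["fx"]*q[0]/q[2]+c["cx"],c["fy"]*q[1]/q[2]+c["cy"])
E
```

```text
time_s: 0.6
ee_pos: [625.0, -35.9, 107.6]
tool_rot: [[-0.0, 1.0, -0.003], [1.0, 0.0, 0.0], [0.0, -0.003, -1.0]]
ft_force: [0.9, 0.1, 1.6]
width: 54.9
grip_force: 0.0
[626.34968843 -35.89082773 109.38806726] [0.42459432 0.10475521 1.00543444] 50.69270890380904
[[1.0, -0.0, 0.0, 625.9], [-0.0, -0.96, -0.28, 42.0], [0.0, 0.28, -0.96, 271.69], [0.0, 0.0, 0.0, 1.0]]
203.9991596944448 228.1547139932375
188.68136545146612 290.24317363834786
```

View pics/w1.png

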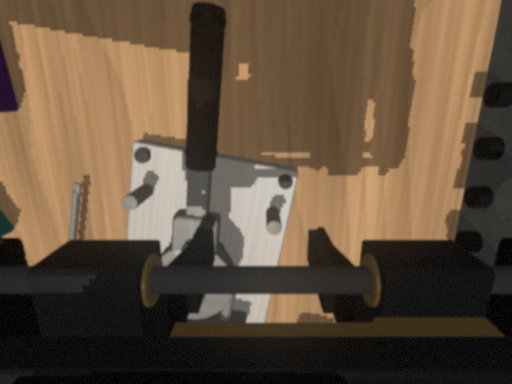

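The wrist view shows the handle running from (208,15) to (202,165), with posts at (135,195) and (273,218). The tab is hidden behind the left finger, still closing. The geometry matches my estimate, so I'll close the fingers before going down.

```bash
python3 -m crank '[{"tx":0,"ty":0,"tz":0,"rx":0,"ry":0,"rz":0},{"tx":0,"ty":0,"tz":0,"rx":0,"ry":0,"rz":0},{"tx":0,"ty":0,"tz":0,"rx":0,"ry":0,"rz":0},{"tx":0,"ty":0,"tz":0,"rx":0,"ry":0,"rz":0},{"tx":0,"ty":0,"tz":0,"rx":0,"ry":0,"rz":0},{"tx":0,"ty":0,"tz":0,"rx":0,"ry":0,"rz":0}]' 1 10
python3 - <<'E'
from h import *
im=r.get_image("wrist");cv2.imwrite("pics/w2.png",im[130:384,100:400])
print(r.sense()["width"])
E
```

```text
time_s: 1.15
ee_pos: [626.1, -36.0, 108.9]
tool_rot: [[-0.0, 1.0, 0.0], [1.0, 0.0, -0.0], [-0.0, 0.0, -1.0]]
ft_force: [-0.4, 0.3, -0.6]
width: 11.0
grip_force: 0.0
7.469520395446161
```

View pics/w2.png

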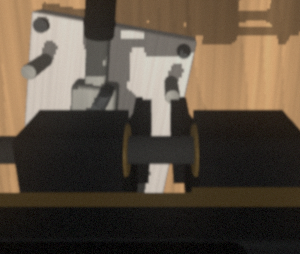

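The tab shows as the dark shape at crop (105,95), full frame (205,225). I predicted (204,228). Going down beside it.

```bash
python3 -m crank '[{"tx":0,"ty":0,"tz":0.07,"rx":0,"ry":0,"rz":0},{"tx":0,"ty":0,"tz":0.13,"rx":0,"ry":0,"rz":0},{"tx":0,"ty":-0.02,"tz":0.13,"rx":0,"ry":0,"rz":0},{"tx":0,"ty":-0.03,"tz":0.13,"rx":0,"ry":0,"rz":0},{"tx":0,"ty":-0.03,"tz":0.13,"rx":0,"ry":0,"rz":0}]'
python3 -m crank '[{"tx":0,"ty":-0.004,"tz":0,"rx":0,"ry":0,"rz":0},{"tx":0,"ty":-0.008,"tz":0,"rx":0,"ry":0,"rz":0},{"tx":0,"ty":-0.012,"tz":0,"rx":0,"ry":0,"rz":0},{"tx":0,"ty":-0.016,"tz":0,"rx":0,"ry":0,"rz":0},{"tx":0,"ty":-0.02,"tz":0,"rx":0,"ry":0,"rz":0},{"tx":0,"ty":-0.02,"tz":0,"rx":0,"ry":0,"rz":0}]'
```

```text
time_s: 1.62
ee_pos: [616.6, -36.1, 70.4]
tool_rot: [[0.0, 1.0, 0.0], [1.0, -0.0, 0.0], [0.0, 0.0, -1.0]]
ft_force: [0.1, 0.6, 0.6]
width: 0.3
grip_force: 0.0
time_s: 2.12
ee_pos: [610.8, -36.0, 69.7]
tool_rot: [[-0.0, 1.0, -0.0], [1.0, 0.0, 0.0], [0.0, -0.0, -1.0]]
ft_force: [-0.5, 0.9, -0.1]
width: 0.4
grip_force: 0.0
```

```bash
python3 -m crank '[{"tx":0,"ty":-0.004,"tz":0,"rx":0,"ry":0,"rz":0},{"tx":0,"ty":-0.008,"tz":0,"rx":0,"ry":0,"rz":0},{"tx":0,"ty":-0.012,"tz":0,"rx":0,"ry":0,"rz":0},{"tx":0,"ty":-0.016,"tz":0,"rx":0,"ry":0,"rz":0},{"tx":0,"ty":-0.02,"tz":0,"rx":0,"ry":0,"rz":0}]'
python3 -m crank '[{"tx":0,"ty":-0.004,"tz":0,"rx":0,"ry":0,"rz":0},{"tx":0,"ty":-0.008,"tz":0,"rx":0,"ry":0,"rz":0},{"tx":0,"ty":-0.012,"tz":0,"rx":0,"ry":0,"rz":0},{"tx":0,"ty":-0.016,"tz":0,"rx":0,"ry":0,"rz":0},{"tx":0,"ty":-0.02,"tz":0,"rx":0,"ry":0,"rz":0}]'
```

```text
time_s: 2.53
ee_pos: [604.8, -36.1, 69.5]
tool_rot: [[0.0, 1.0, -0.0], [1.0, -0.0, -0.0], [-0.0, -0.0, -1.0]]
ft_force: [0.6, -1.2, 0.7]
width: 0.3
grip_force: 0.0
time_s: 2.95
ee_pos: [599.8, -35.0, 69.9]
tool_rot: [[-0.001, 1.0, 0.002], [1.0, 0.001, 0.001], [0.001, 0.002, -1.0]]
ft_force: [5.2, 2.9, -1.0]
width: 0.7
grip_force: 2.2
```

```bash
python3 -m crank '[{"tx":0,"ty":-0.003,"tz":0,"rx":0,"ry":0,"rz":0},{"tx":0,"ty":-0.006,"tz":0,"rx":0,"ry":0,"rz":0},{"tx":0,"ty":-0.01,"tz":0,"rx":0,"ry":0,"rz":0},{"tx":0,"ty":-0.013,"tz":0,"rx":0,"ry":0,"rz":0}]'
python3 -m crank '[{"tx":0,"ty":-0.003,"tz":0,"rx":0,"ry":0,"rz":0},{"tx":0,"ty":-0.006,"tz":0,"rx":0,"ry":0,"rz":0},{"tx":0,"ty":-0.01,"tz":0,"rx":0,"ry":0,"rz":0},{"tx":0,"ty":-0.013,"tz":0,"rx":0,"ry":0,"rz":0}]'
python3 -m crank '[{"tx":0,"ty":-0.003,"tz":0,"rx":0,"ry":0,"rz":0},{"tx":0,"ty":-0.006,"tz":0,"rx":0,"ry":0,"rz":0},{"tx":0,"ty":-0.01,"tz":0,"rx":0,"ry":0,"rz":0}]'
```

```text
time_s: 3.28
ee_pos: [595.8, -35.0, 70.0]
tool_rot: [[-0.001, 1.0, 0.002], [1.0, 0.001, 0.001], [0.001, 0.002, -1.0]]
ft_force: [4.1, 2.0, -0.5]
width: 0.5
grip_force: 1.9
time_s: 3.62
ee_pos: [591.1, -36.0, 69.6]
tool_rot: [[0.0, 1.0, 0.0], [1.0, -0.0, -0.0], [-0.0, 0.0, -1.0]]
ft_force: [2.8, 2.6, 0.0]
width: 0.0
grip_force: 1.6
time_s: 3.87
ee_pos: [588.0, -36.1, 69.5]
tool_rot: [[0.0, 1.0, -0.0], [1.0, -0.0, -0.0], [-0.0, -0.0, -1.0]]
ft_force: [3.0, 2.4, 0.1]
width: 0.5
grip_force: 1.5
```

```bash
python3 -m crank '[{"tx":0,"ty":-0.003,"tz":0,"rx":0,"ry":0,"rz":0},{"tx":0,"ty":-0.006,"tz":0,"rx":0,"ry":0,"rz":0},{"tx":0,"ty":-0.01,"tz":0,"rx":0,"ry":0,"rz":0}]'
python3 -m crank '[{"tx":0,"ty":-0.003,"tz":0,"rx":0,"ry":0,"rz":0},{"tx":0,"ty":-0.006,"tz":0,"rx":0,"ry":0,"rz":0},{"tx":0,"ty":-0.01,"tz":0,"rx":0,"ry":0,"rz":0}]'
python3 - <<'E'
from h import *
a=r.get_image("scene")[165:315,200:380];b=r.get_image("side")[140:270,170:280]
a=cv2.resize(a,None,fx=2.6,fy=2.6,interpolation=2)
b=cv2.resize(b,None,fx=3,fy=3,interpolation=2)
o=np.zeros((400,800,3),np.uint8);o[:a.shape[0],:a.shape[1]]=a;o[:b.shape[0],470:470+b.shape[1]]=b
cv2.imwrite("pics/c2.png",o)
E
```

```text
time_s: 4.12
ee_pos: [585.4, -35.9, 69.5]
tool_rot: [[-0.0, 1.0, 0.001], [1.0, 0.0, 0.0], [0.0, 0.001, -1.0]]
ft_force: [4.5, 2.6, -1.6]
width: 0.7
grip_force: 2.4
time_s: 4.37
ee_pos: [582.4, -35.9, 69.6]
tool_rot: [[-0.0, 1.0, 0.001], [1.0, 0.0, 0.0], [0.0, 0.001, -1.0]]
ft_force: [4.6, 2.2, -1.2]
width: 0.4
grip_force: 2.4
```

View pics/c2.png

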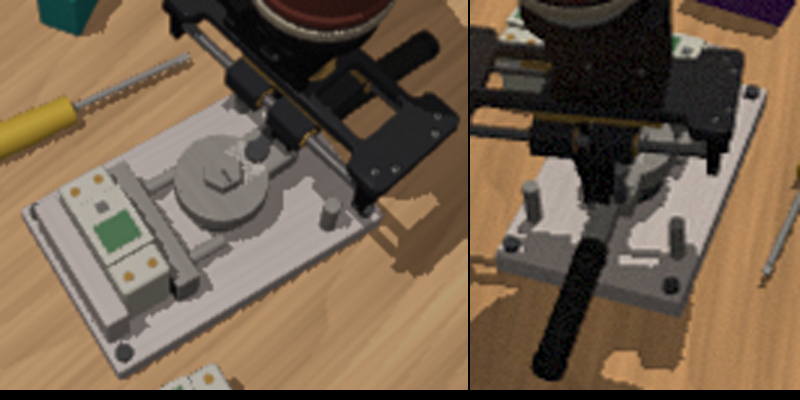

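The handle end is still at (548,370) in the side crop, so only the lever has moved. The finger covers the tab. I'll keep pushing until the force rises.

```bash
python3 -m crank '[{"tx":0,"ty":-0.003,"tz":0,"rx":0,"ry":0,"rz":0},{"tx":0,"ty":-0.006,"tz":0,"rx":0,"ry":0,"rz":0}]'
python3 -m crank '[{"tx":0,"ty":-0.003,"tz":0,"rx":0,"ry":0,"rz":0},{"tx":0,"ty":-0.006,"tz":0,"rx":0,"ry":0,"rz":0}]'
python3 -m crank '[{"tx":0,"ty":-0.003,"tz":0,"rx":0,"ry":0,"rz":0},{"tx":0,"ty":-0.006,"tz":0,"rx":0,"ry":0,"rz":0}]'
```

```text
time_s: 4.63
ee_pos: [580.7, -36.0, 69.6]
tool_rot: [[-0.0, 1.0, 0.001], [1.0, 0.0, -0.0], [-0.0, 0.001, -1.0]]
ft_force: [6.9, 1.6, -1.1]
width: 0.6
grip_force: 3.3
time_s: 4.8
ee_pos: [579.2, -36.0, 69.6]
tool_rot: [[-0.0, 1.0, 0.001], [1.0, 0.0, -0.0], [-0.0, 0.001, -1.0]]
ft_force: [6.5, 2.2, -1.6]
width: 0.7
grip_force: 3.3
time_s: 4.97
ee_pos: [577.5, -36.0, 69.7]
tool_rot: [[-0.0, 1.0, 0.002], [1.0, 0.0, -0.0], [-0.0, 0.002, -1.0]]
ft_force: [6.4, 2.4, -2.4]
width: 0.4
grip_force: 3.4
```

```bash
python3 -m crank '[{"tx":0,"ty":0.06,"tz":0,"rx":0,"ry":0,"rz":0},{"tx":0,"ty":0.06,"tz":-0.12,"rx":0,"ry":0,"rz":0},{"tx":0.1,"ty":0.04,"tz":-0.24,"rx":0,"ry":0,"rz":0},{"tx":0.2,"ty":0.02,"tz":-0.27,"rx":0,"ry":0,"rz":0},{"tx":0.32,"ty":0,"tz":-0.27,"rx":0,"ry":0,"rz":0},{"tx":0.32,"ty":0,"tz":-0.27,"rx":0,"ry":0,"rz":0},{"tx":0.32,"ty":0,"tz":-0.27,"rx":0,"ry":0,"rz":0}]' 0.45 10
python3 - <<'E'
from h import *
w=r.get_image("wrist")[130:,80:420];c=r.calibration("wrist")
a=r.get_image("scene")[165:315,200:380];b=r.get_image("side")[140:270,170:280]
cv2.imwrite("pics/w3f.png",w)
w=cv2.resize(w,(430,322));b=cv2.resize(b,None,fx=3,fy=3,interpolation=2)
o=np.zeros((400,800,3),np.uint8);o[:322,:430]=w;o[:b.shape[0],440:440+b.shape[1]]=b
cv2.imwrite("pics/c3.png",o);print(r.sense()["width"],r.sense()["ee_pos"])
E
```

```text
time_s: 5.55
ee_pos: [575.5, 61.9, 150.2]
tool_rot: [[-0.004, 1.0, -0.002], [1.0, 0.004, -0.0], [-0.0, -0.002, -1.0]]
ft_force: [0.8, -0.0, -1.1]
width: 39.1
grip_force: 0.0
45.764085844804406 [576.27213134  58.11228357 149.88852071]
```

View pics/c3.png

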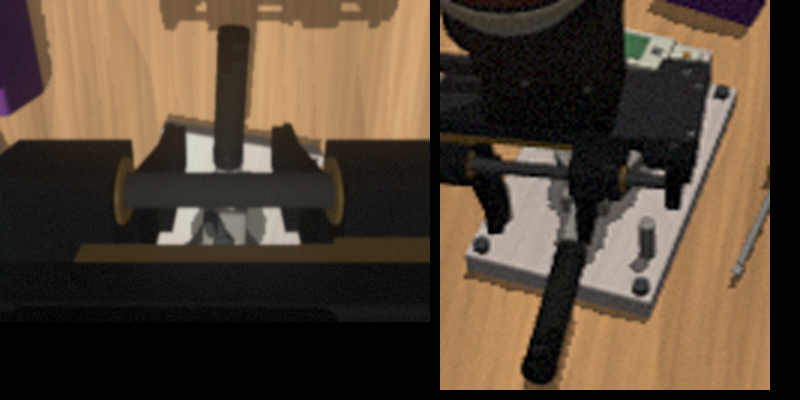

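In the wrist crop the tab is now at (210,230), left of the handle's line (about 230), so it sits on the anticlockwise side and is fully thrown. The handle is centred between the fingers, running from (233,30) to (228,165). I'll go down to straddle the grip.

```bash
python3 -m crank '[{"tx":0,"ty":0,"tz":0.1,"rx":0,"ry":0,"rz":0},{"tx":0,"ty":0,"tz":0.2,"rx":0,"ry":0,"rz":0},{"tx":0,"ty":0,"tz":0.28,"rx":0,"ry":0,"rz":0},{"tx":0,"ty":0,"tz":0.345,"rx":0,"ry":0,"rz":0},{"tx":0,"ty":0,"tz":0.345,"rx":0,"ry":0,"rz":0}]'
python3 -m crank '[{"tx":0,"ty":0,"tz":0,"rx":0,"ry":0,"rz":0},{"tx":0,"ty":0,"tz":0,"rx":0,"ry":0,"rz":0},{"tx":0,"ty":0,"tz":0,"rx":0,"ry":0,"rz":0}]' 0.65
```

```text
time_s: 6.12
ee_pos: [573.6, 57.6, 42.5]
tool_rot: [[0.002, 1.0, -0.008], [1.0, -0.002, -0.002], [-0.002, -0.008, -1.0]]
ft_force: [-0.8, -0.3, -0.2]
width: 48.0
grip_force: 0.0
time_s: 6.37
ee_pos: [577.9, 59.6, 48.7]
tool_rot: [[0.001, 1.0, 0.002], [1.0, -0.001, 0.0], [0.0, 0.002, -1.0]]
ft_force: [0.7, -0.1, -0.3]
width: 35.4
grip_force: 0.0
```

```bash
python3 -m crank '[{"tx":-0.001,"ty":0.025,"tz":0,"rx":0,"ry":0,"rz":0.016},{"tx":-0.003,"ty":0.05,"tz":0,"rx":0,"ry":0,"rz":0.032},{"tx":-0.006,"ty":0.075,"tz":0,"rx":0,"ry":0,"rz":0.048},{"tx":-0.01,"ty":0.099,"tz":0,"rx":0,"ry":0,"rz":0.064},{"tx":-0.016,"ty":0.124,"tz":0,"rx":0,"ry":0,"rz":0.08},{"tx":-0.016,"ty":0.124,"tz":0,"rx":0,"ry":0,"rz":0.08}]'
```

```text
time_s: 6.87
ee_pos: [615.5, 54.7, 48.4]
tool_rot: [[0.252, 0.968, 0.002], [0.968, -0.252, -0.0], [0.001, 0.002, -1.0]]
ft_force: [0.6, 0.6, 0.6]
width: 30.5
grip_force: 0.0
```

```bash
python3 -m crank '[{"tx":-0.001,"ty":0.025,"tz":0,"rx":0,"ry":0,"rz":0.016},{"tx":-0.003,"ty":0.05,"tz":0,"rx":0,"ry":0,"rz":0.032},{"tx":-0.006,"ty":0.075,"tz":0,"rx":0,"ry":0,"rz":0.048},{"tx":-0.01,"ty":0.099,"tz":0,"rx":0,"ry":0,"rz":0.064}]'
python3 -m crank '[{"tx":-0.001,"ty":0.025,"tz":0,"rx":0,"ry":0,"rz":0.016},{"tx":-0.003,"ty":0.05,"tz":0,"rx":0,"ry":0,"rz":0.032},{"tx":-0.006,"ty":0.075,"tz":0,"rx":0,"ry":0,"rz":0.048}]'
```

```text
time_s: 7.2
ee_pos: [641.9, 44.9, 47.9]
tool_rot: [[0.438, 0.899, -0.0], [0.899, -0.438, 0.0], [0.0, -0.0, -1.0]]
ft_force: [-3.1, -1.3, 0.7]
width: 30.1
grip_force: 1.1
time_s: 7.45
ee_pos: [660.9, 33.6, 47.8]
tool_rot: [[0.567, 0.823, -0.001], [0.823, -0.567, 0.0], [-0.0, -0.001, -1.0]]
ft_force: [-3.4, 0.8, -0.2]
width: 30.7
grip_force: 1.2
```

```bash
python3 -m crank '[{"tx":-0.001,"ty":0.025,"tz":0,"rx":0,"ry":0,"rz":0.016},{"tx":-0.003,"ty":0.05,"tz":0,"rx":0,"ry":0,"rz":0.032}]'
python3 -m crank '[{"tx":0,"ty":0.01,"tz":0,"rx":0,"ry":0,"rz":0.006},{"tx":0,"ty":0.02,"tz":0,"rx":0,"ry":0,"rz":0.012}]'
```

```text
time_s: 7.62
ee_pos: [673.1, 24.4, 47.8]
tool_rot: [[0.647, 0.762, -0.0], [0.762, -0.647, 0.0], [0.0, -0.001, -1.0]]
ft_force: [-3.1, -0.3, -0.4]
width: 30.2
grip_force: 1.1
time_s: 7.78
ee_pos: [677.8, 20.5, 47.7]
tool_rot: [[0.675, 0.738, 0.0], [0.738, -0.675, 0.0], [0.0, -0.0, -1.0]]
ft_force: [-1.7, 0.3, 1.2]
width: 30.5
grip_force: 1.1
```

```bash
python3 -m crank '[{"tx":0,"ty":0.01,"tz":0,"rx":0,"ry":0,"rz":0.006},{"tx":0,"ty":0.02,"tz":0,"rx":0,"ry":0,"rz":0.012}]'
python3 -m crank '[{"tx":-0.001,"ty":-0.025,"tz":0,"rx":0,"ry":0,"rz":-0.016},{"tx":-0.003,"ty":-0.05,"tz":0,"rx":0,"ry":0,"rz":-0.032},{"tx":-0.006,"ty":-0.075,"tz":0,"rx":0,"ry":0,"rz":-0.048},{"tx":-0.01,"ty":-0.099,"tz":0,"rx":0,"ry":0,"rz":-0.064},{"tx":-0.016,"ty":-0.124,"tz":0,"rx":0,"ry":0,"rz":-0.08}]'
python3 -m crank '[{"tx":-0.001,"ty":-0.025,"tz":0,"rx":0,"ry":0,"rz":-0.016},{"tx":-0.003,"ty":-0.05,"tz":0,"rx":0,"ry":0,"rz":-0.032},{"tx":-0.006,"ty":-0.075,"tz":0,"rx":0,"ry":0,"rz":-0.048},{"tx":-0.01,"ty":-0.099,"tz":0,"rx":0,"ry":0,"rz":-0.064},{"tx":-0.016,"ty":-0.124,"tz":0,"rx":0,"ry":0,"rz":-0.08}]'
```

```text
time_s: 7.95
ee_pos: [682.3, 16.6, 47.4]
tool_rot: [[0.703, 0.711, 0.0], [0.711, -0.703, 0.0], [0.0, -0.0, -1.0]]
ft_force: [-2.4, 0.5, 1.2]
width: 30.2
grip_force: 1.1
time_s: 8.37
ee_pos: [653.3, 38.7, 47.5]
tool_rot: [[0.502, 0.865, 0.003], [0.865, -0.502, -0.0], [0.001, 0.002, -1.0]]
ft_force: [1.5, -0.8, -0.7]
width: 30.8
grip_force: 1.1
time_s: 8.78
ee_pos: [619.7, 53.9, 47.9]
tool_rot: [[0.27, 0.963, 0.005], [0.963, -0.27, 0.0], [0.002, 0.004, -1.0]]
ft_force: [7.2, 0.7, -4.0]
width: 30.3
grip_force: 3.3
```

```bash
python3 -m crank '[{"tx":-0.001,"ty":-0.025,"tz":0,"rx":0,"ry":0,"rz":-0.016},{"tx":-0.003,"ty":-0.05,"tz":0,"rx":0,"ry":0,"rz":-0.032},{"tx":-0.006,"ty":-0.075,"tz":0,"rx":0,"ry":0,"rz":-0.048},{"tx":-0.01,"ty":-0.099,"tz":0,"rx":0,"ry":0,"rz":-0.064}]'
python3 -m crank '[{"tx":-0.001,"ty":-0.025,"tz":0,"rx":0,"ry":0,"rz":-0.016},{"tx":-0.003,"ty":-0.05,"tz":0,"rx":0,"ry":0,"rz":-0.032},{"tx":-0.006,"ty":-0.075,"tz":0,"rx":0,"ry":0,"rz":-0.048},{"tx":-0.01,"ty":-0.099,"tz":0,"rx":0,"ry":0,"rz":-0.064}]'
python3 -m crank '[{"tx":-0.001,"ty":-0.02,"tz":0,"rx":0,"ry":0,"rz":-0.012},{"tx":-0.003,"ty":-0.04,"tz":0,"rx":0,"ry":0,"rz":-0.025},{"tx":-0.005,"ty":-0.06,"tz":0,"rx":0,"ry":0,"rz":-0.038}]'
```

```text
time_s: 9.12
ee_pos: [590.8, 59.7, 48.2]
tool_rot: [[0.072, 0.997, 0.006], [0.997, -0.072, 0.001], [0.002, 0.006, -1.0]]
ft_force: [7.0, 2.6, -3.1]
width: 30.6
grip_force: 3.1
time_s: 9.45
ee_pos: [561.0, 59.7, 48.4]
tool_rot: [[-0.129, 0.992, 0.006], [0.992, 0.129, 0.002], [0.001, 0.006, -1.0]]
ft_force: [5.7, 4.8, -1.8]
width: 31.0
grip_force: 3.2
time_s: 9.7
ee_pos: [543.5, 56.1, 48.5]
tool_rot: [[-0.246, 0.969, 0.006], [0.969, 0.246, 0.002], [0.001, 0.006, -1.0]]
ft_force: [5.2, 6.2, -1.4]
width: 30.5
grip_force: 3.2
```

```bash
python3 -m crank '[{"tx":-0.001,"ty":-0.02,"tz":0,"rx":0,"ry":0,"rz":-0.012},{"tx":-0.003,"ty":-0.04,"tz":0,"rx":0,"ry":0,"rz":-0.025}]'
python3 -m crank '[{"tx":0,"ty":-0.01,"tz":0,"rx":0,"ry":0,"rz":-0.006},{"tx":0,"ty":-0.02,"tz":0,"rx":0,"ry":0,"rz":-0.012}]'
python3 -m crank '[{"tx":0,"ty":-0.01,"tz":0,"rx":0,"ry":0,"rz":-0.006}]'
```

```text
time_s: 9.87
ee_pos: [532.0, 52.6, 48.5]
tool_rot: [[-0.321, 0.947, 0.006], [0.947, 0.321, 0.003], [0.001, 0.007, -1.0]]
ft_force: [4.7, 7.0, -0.4]
width: 30.7
grip_force: 3.2
time_s: 10.03
ee_pos: [526.3, 50.6, 48.5]
tool_rot: [[-0.356, 0.935, 0.006], [0.935, 0.356, 0.003], [0.0, 0.006, -1.0]]
ft_force: [5.3, 6.6, -0.4]
width: 30.4
grip_force: 3.2
time_s: 10.12
ee_pos: [523.5, 49.7, 48.5]
tool_rot: [[-0.373, 0.928, 0.006], [0.928, 0.373, 0.003], [0.0, 0.006, -1.0]]
ft_force: [4.3, 6.5, 1.0]
width: 30.7
grip_force: 3.2
```

```bash
python3 -m crank '[{"tx":-0.001,"ty":0.025,"tz":0,"rx":0,"ry":0,"rz":0.016},{"tx":-0.003,"ty":0.05,"tz":0,"rx":0,"ry":0,"rz":0.032},{"tx":-0.006,"ty":0.075,"tz":0,"rx":0,"ry":0,"rz":0.048},{"tx":-0.01,"ty":0.099,"tz":0,"rx":0,"ry":0,"rz":0.064},{"tx":-0.016,"ty":0.124,"tz":0,"rx":0,"ry":0,"rz":0.08},{"tx":-0.022,"ty":0.148,"tz":0,"rx":0,"ry":0,"rz":0.0955},{"tx":-0.03,"ty":0.171,"tz":0,"rx":0,"ry":0,"rz":0.111},{"tx":-0.04,"ty":0.195,"tz":0,"rx":0,"ry":0,"rz":0.127},{"tx":-0.05,"ty":0.217,"tz":0,"rx":0,"ry":0,"rz":0.143},{"tx":-0.061,"ty":0.24,"tz":0,"rx":0,"ry":0,"rz":0.159},{"tx":-0.074,"ty":0.261,"tz":0,"rx":0,"ry":0,"rz":0.175},{"tx":-0.087,"ty":0.282,"tz":0,"rx":0,"ry":0,"rz":0.191}]'
python3 -m crank '[{"tx":-0.001,"ty":0.025,"tz":0,"rx":0,"ry":0,"rz":0.016},{"tx":-0.003,"ty":0.05,"tz":0,"rx":0,"ry":0,"rz":0.032},{"tx":-0.006,"ty":0.075,"tz":0,"rx":0,"ry":0,"rz":0.048},{"tx":-0.01,"ty":0.099,"tz":0,"rx":0,"ry":0,"rz":0.064},{"tx":-0.016,"ty":0.124,"tz":0,"rx":0,"ry":0,"rz":0.08},{"tx":-0.022,"ty":0.148,"tz":0,"rx":0,"ry":0,"rz":0.0955},{"tx":-0.03,"ty":0.171,"tz":0,"rx":0,"ry":0,"rz":0.111},{"tx":-0.04,"ty":0.195,"tz":0,"rx":0,"ry":0,"rz":0.127},{"tx":-0.05,"ty":0.217,"tz":0,"rx":0,"ry":0,"rz":0.143}]'
python3 -m crank '[{"tx":-0.001,"ty":0.02,"tz":0,"rx":0,"ry":0,"rz":0.012},{"tx":-0.003,"ty":0.04,"tz":0,"rx":0,"ry":0,"rz":0.025}]'
```

```text
time_s: 11.12
ee_pos: [609.4, 54.1, 47.0]
tool_rot: [[0.221, 0.975, -0.0], [0.975, -0.221, -0.001], [-0.001, -0.0, -1.0]]
ft_force: [-2.5, -1.7, -0.6]
width: 30.8
grip_force: 1.2
time_s: 11.87
ee_pos: [669.6, 25.6, 47.0]
tool_rot: [[0.622, 0.783, -0.001], [0.783, -0.622, -0.0], [-0.0, -0.0, -1.0]]
ft_force: [-3.0, 1.1, 0.7]
width: 30.4
grip_force: 1.1
time_s: 12.03
ee_pos: [678.4, 17.6, 47.0]
tool_rot: [[0.681, 0.732, -0.001], [0.732, -0.681, 0.0], [-0.0, -0.001, -1.0]]
ft_force: [-2.5, -0.0, 0.4]
width: 30.2
grip_force: 1.3
```

```bash
cat > chk.py <<'E'
from h import *
import sys
s=r.sense();R=np.array(s["tool_rot"]);f=R.T@np.array(s["ft_force"])
print("CHK tang %.1f rad %.1f ang %.1f"%(f[1],f[0],np.degrees(np.arctan2(R[1,0],R[0,0]))))
sys.exit(abs(f[1])>float(sys.argv[1]))
E
python3 -m crank '[{"tx":-0.001,"ty":-0.025,"tz":0,"rx":0,"ry":0,"rz":-0.016},{"tx":-0.003,"ty":-0.05,"tz":0,"rx":0,"ry":0,"rz":-0.032},{"tx":-0.006,"ty":-0.075,"tz":0,"rx":0,"ry":0,"rz":-0.048},{"tx":-0.01,"ty":-0.099,"tz":0,"rx":0,"ry":0,"rz":-0.064},{"tx":-0.016,"ty":-0.124,"tz":0,"rx":0,"ry":0,"rz":-0.08},{"tx":-0.022,"ty":-0.148,"tz":0,"rx":0,"ry":0,"rz":-0.0955}]' >/dev/null; python3 chk.py 10 || exit
python3 -m crank '[{"tx":0,"ty":-0.006,"tz":0,"rx":0,"ry":0,"rz":-0.004},{"tx":0,"ty":-0.012,"tz":0,"rx":0,"ry":0,"rz":-0.008}]' >/dev/null; python3 chk.py 10 || exit
python3 -m crank '[{"tx":0,"ty":-0.006,"tz":0,"rx":0,"ry":0,"rz":-0.004},{"tx":0,"ty":-0.012,"tz":0,"rx":0,"ry":0,"rz":-0.008}]' >/dev/null; python3 chk.py 10 || exit
python3 -m crank '[{"tx":0,"ty":-0.006,"tz":0,"rx":0,"ry":0,"rz":-0.004},{"tx":0,"ty":-0.012,"tz":0,"rx":0,"ry":0,"rz":-0.008}]' >/dev/null; python3 chk.py 10 || exit
python3 -m crank '[{"tx":0,"ty":-0.006,"tz":0,"rx":0,"ry":0,"rz":-0.004},{"tx":0,"ty":-0.012,"tz":0,"rx":0,"ry":0,"rz":-0.008}]' >/dev/null; python3 chk.py 10 || exit
python3 -m crank '[{"tx":0,"ty":-0.006,"tz":0,"rx":0,"ry":0,"rz":-0.004},{"tx":0,"ty":-0.012,"tz":0,"rx":0,"ry":0,"rz":-0.008}]' >/dev/null; python3 chk.py 10 || exit
python3 -m crank '[{"tx":0,"ty":-0.006,"tz":0,"rx":0,"ry":0,"rz":-0.004},{"tx":0,"ty":-0.012,"tz":0,"rx":0,"ry":0,"rz":-0.008}]' ; python3 chk.py 10
```

```text
CHK tang 5.7 rad 1.1 ang 64.5False
```

```bash
sed -i 's/sys.exit(\(.*\))$/sys.exit(int(\1))/' chk.py
python3 -m crank '[{"tx":0,"ty":-0.006,"tz":0,"rx":0,"ry":0,"rz":-0.004},{"tx":0,"ty":-0.012,"tz":0,"rx":0,"ry":0,"rz":-0.008}]' >/dev/null; python3 chk.py 10 || exit
python3 -m crank '[{"tx":0,"ty":-0.006,"tz":0,"rx":0,"ry":0,"rz":-0.004},{"tx":0,"ty":-0.012,"tz":0,"rx":0,"ry":0,"rz":-0.008}]' >/dev/null; python3 chk.py 10 || exit
python3 -m crank '[{"tx":0,"ty":-0.006,"tz":0,"rx":0,"ry":0,"rz":-0.004},{"tx":0,"ty":-0.012,"tz":0,"rx":0,"ry":0,"rz":-0.008}]' >/dev/null; python3 chk.py 10 || exit
python3 -m crank '[{"tx":0,"ty":-0.006,"tz":0,"rx":0,"ry":0,"rz":-0.004},{"tx":0,"ty":-0.012,"tz":0,"rx":0,"ry":0,"rz":-0.008}]' >/dev/null; python3 chk.py 10 || exit
python3 -m crank '[{"tx":0,"ty":-0.006,"tz":0,"rx":0,"ry":0,"rz":-0.004},{"tx":0,"ty":-0.012,"tz":0,"rx":0,"ry":0,"rz":-0.008}]' >/dev/null; python3 chk.py 10 || exit
python3 -m crank '[{"tx":0,"ty":-0.006,"tz":0,"rx":0,"ry":0,"rz":-0.004},{"tx":0,"ty":-0.012,"tz":0,"rx":0,"ry":0,"rz":-0.008}]' >/dev/null; python3 chk.py 10 || exit
python3 -m crank '[{"tx":0,"ty":-0.006,"tz":0,"rx":0,"ry":0,"rz":-0.004},{"tx":0,"ty":-0.012,"tz":0,"rx":0,"ry":0,"rz":-0.008}]' >/dev/null; python3 chk.py 10 || exit
python3 -m crank '[{"tx":0,"ty":-0.006,"tz":0,"rx":0,"ry":0,"rz":-0.004},{"tx":0,"ty":-0.012,"tz":0,"rx":0,"ry":0,"rz":-0.008}]' >/dev/null; python3 chk.py 10 || exit
python3 -m crank '[{"tx":0,"ty":-0.006,"tz":0,"rx":0,"ry":0,"rz":-0.004},{"tx":0,"ty":-0.012,"tz":0,"rx":0,"ry":0,"rz":-0.008}]' ; python3 chk.py 10
```

```text
CHK tang 6.6 rad 0.2 ang 65.8
CHK tang 7.3 rad 0.7 ang 67.2
CHK tang 5.6 rad 1.1 ang 68.6
CHK tang 5.8 rad 1.6 ang 70.1
CHK tang 5.8 rad 1.7 ang 71.5
CHK tang 5.6 rad 1.6 ang 72.9
CHK tang 7.0 rad 1.9 ang 74.4
CHK tang 6.0 rad 0.8 ang 75.8
time_s: 14.03
ee_pos: [612.9, 54.1, 47.7]
tool_rot: [[0.22, 0.975, 0.004], [0.975, -0.22, 0.0], [0.001, 0.004, -1.0]]
ft_force: [6.4, 0.4, -4.5]
width: 30.5
grip_force: 3.0
CHK tang 6.2 rad 1.8 ang 77.3
```

```bash

python3 -m crank '[{"tx":0,"ty":-0.006,"tz":0,"rx":0,"ry":0,"rz":-0.004},{"tx":0,"ty":-0.012,"tz":0,"rx":0,"ry":0,"rz":-0.008}]' >/dev/null; python3 chk.py 10 || exit
python3 -m crank '[{"tx":0,"ty":-0.006,"tz":0,"rx":0,"ry":0,"rz":-0.004},{"tx":0,"ty":-0.012,"tz":0,"rx":0,"ry":0,"rz":-0.008}]' >/dev/null; python3 chk.py 10 || exit
python3 -m crank '[{"tx":0,"ty":-0.006,"tz":0,"rx":0,"ry":0,"rz":-0.004},{"tx":0,"ty":-0.012,"tz":0,"rx":0,"ry":0,"rz":-0.008}]' >/dev/null; python3 chk.py 10 || exit
python3 -m crank '[{"tx":0,"ty":-0.006,"tz":0,"rx":0,"ry":0,"rz":-0.004},{"tx":0,"ty":-0.012,"tz":0,"rx":0,"ry":0,"rz":-0.008}]' >/dev/null; python3 chk.py 10 || exit
python3 -m crank '[{"tx":0,"ty":-0.006,"tz":0,"rx":0,"ry":0,"rz":-0.004},{"tx":0,"ty":-0.012,"tz":0,"rx":0,"ry":0,"rz":-0.008}]' >/dev/null; python3 chk.py 10 || exit
python3 -m crank '[{"tx":0,"ty":-0.006,"tz":0,"rx":0,"ry":0,"rz":-0.004},{"tx":0,"ty":-0.012,"tz":0,"rx":0,"ry":0,"rz":-0.008}]' >/dev/null; python3 chk.py 10 || exit
python3 -m crank '[{"tx":0,"ty":-0.006,"tz":0,"rx":0,"ry":0,"rz":-0.004},{"tx":0,"ty":-0.012,"tz":0,"rx":0,"ry":0,"rz":-0.008}]' >/dev/null; python3 chk.py 10 || exit
python3 -m crank '[{"tx":0,"ty":-0.006,"tz":0,"rx":0,"ry":0,"rz":-0.004},{"tx":0,"ty":-0.012,"tz":0,"rx":0,"ry":0,"rz":-0.008}]' >/dev/null; python3 chk.py 10 || exit
python3 -m crank '[{"tx":0,"ty":-0.006,"tz":0,"rx":0,"ry":0,"rz":-0.004},{"tx":0,"ty":-0.012,"tz":0,"rx":0,"ry":0,"rz":-0.008}]' >/dev/null; python3 chk.py 10 || exit
python3 -m crank '[{"tx":0,"ty":-0.006,"tz":0,"rx":0,"ry":0,"rz":-0.004},{"tx":0,"ty":-0.012,"tz":0,"rx":0,"ry":0,"rz":-0.008}]' >/dev/null; python3 chk.py 10 || exit
python3 -m crank '[{"tx":0,"ty":-0.006,"tz":0,"rx":0,"ry":0,"rz":-0.004},{"tx":0,"ty":-0.012,"tz":0,"rx":0,"ry":0,"rz":-0.008}]' >/dev/null; python3 chk.py 10 || exit
python3 -m crank '[{"tx":0,"ty":-0.006,"tz":0,"rx":0,"ry":0,"rz":-0.004},{"tx":0,"ty":-0.012,"tz":0,"rx":0,"ry":0,"rz":-0.008}]' ; python3 chk.py 10
```

```text
CHK tang 7.2 rad 1.6 ang 78.7
CHK tang 6.5 rad 1.8 ang 80.2
CHK tang 6.2 rad 1.9 ang 81.6
CHK tang 6.5 rad 1.9 ang 83.1
CHK tang 6.5 rad 2.8 ang 84.5
CHK tang 6.2 rad 2.6 ang 85.9
CHK tang 6.5 rad 3.3 ang 87.4
CHK tang 7.1 rad 2.4 ang 88.8
CHK tang 6.1 rad 3.3 ang 90.3
CHK tang 6.8 rad 4.0 ang 91.7
CHK tang 6.7 rad 3.0 ang 93.2
time_s: 16.03
ee_pos: [570.3, 59.0, 48.0]
tool_rot: [[-0.08, 0.997, 0.005], [0.997, 0.08, 0.002], [0.001, 0.005, -1.0]]
ft_force: [6.5, 3.1, -3.1]
width: 30.2
grip_force: 3.1
CHK tang 6.7 rad 2.6 ang 94.6
```

```bash

python3 -m crank '[{"tx":0,"ty":-0.006,"tz":0,"rx":0,"ry":0,"rz":-0.004},{"tx":0,"ty":-0.012,"tz":0,"rx":0,"ry":0,"rz":-0.008}]' >/dev/null; python3 chk.py 10 || exit
python3 -m crank '[{"tx":0,"ty":-0.006,"tz":0,"rx":0,"ry":0,"rz":-0.004},{"tx":0,"ty":-0.012,"tz":0,"rx":0,"ry":0,"rz":-0.008}]' >/dev/null; python3 chk.py 10 || exit
python3 -m crank '[{"tx":0,"ty":-0.006,"tz":0,"rx":0,"ry":0,"rz":-0.004},{"tx":0,"ty":-0.012,"tz":0,"rx":0,"ry":0,"rz":-0.008}]' >/dev/null; python3 chk.py 10 || exit
python3 -m crank '[{"tx":0,"ty":-0.006,"tz":0,"rx":0,"ry":0,"rz":-0.004},{"tx":0,"ty":-0.012,"tz":0,"rx":0,"ry":0,"rz":-0.008}]' >/dev/null; python3 chk.py 10 || exit
python3 -m crank '[{"tx":0,"ty":-0.006,"tz":0,"rx":0,"ry":0,"rz":-0.004},{"tx":0,"ty":-0.012,"tz":0,"rx":0,"ry":0,"rz":-0.008}]' >/dev/null; python3 chk.py 10 || exit
python3 -m crank '[{"tx":0,"ty":-0.006,"tz":0,"rx":0,"ry":0,"rz":-0.004},{"tx":0,"ty":-0.012,"tz":0,"rx":0,"ry":0,"rz":-0.008}]' >/dev/null; python3 chk.py 10 || exit
python3 -m crank '[{"tx":0,"ty":-0.006,"tz":0,"rx":0,"ry":0,"rz":-0.004},{"tx":0,"ty":-0.012,"tz":0,"rx":0,"ry":0,"rz":-0.008}]' >/dev/null; python3 chk.py 10 || exit
python3 -m crank '[{"tx":0,"ty":-0.006,"tz":0,"rx":0,"ry":0,"rz":-0.004},{"tx":0,"ty":-0.012,"tz":0,"rx":0,"ry":0,"rz":-0.008}]' >/dev/null; python3 chk.py 10 || exit
python3 -m crank '[{"tx":0,"ty":-0.006,"tz":0,"rx":0,"ry":0,"rz":-0.004},{"tx":0,"ty":-0.012,"tz":0,"rx":0,"ry":0,"rz":-0.008}]' >/dev/null; python3 chk.py 10 || exit
python3 -m crank '[{"tx":0,"ty":-0.006,"tz":0,"rx":0,"ry":0,"rz":-0.004},{"tx":0,"ty":-0.012,"tz":0,"rx":0,"ry":0,"rz":-0.008}]' >/dev/null; python3 chk.py 10 || exit
python3 -m crank '[{"tx":0,"ty":-0.006,"tz":0,"rx":0,"ry":0,"rz":-0.004},{"tx":0,"ty":-0.012,"tz":0,"rx":0,"ry":0,"rz":-0.008}]' >/dev/null; python3 chk.py 10 || exit
python3 -m crank '[{"tx":0,"ty":-0.006,"tz":0,"rx":0,"ry":0,"rz":-0.004}]' ; python3 chk.py 10
```

```text
CHK tang 8.6 rad 4.2 ang 96.1
CHK tang 10.3 rad 5.5 ang 97.5
```

```bash

python3 -m crank '[{"tx":0,"ty":-0.006,"tz":0,"rx":0,"ry":0,"rz":0}]'|grep -A1 time; python3 chk.py 14 || exit
python3 -m crank '[{"tx":0,"ty":-0.006,"tz":0,"rx":0,"ry":0,"rz":0}]'|grep -A1 time; python3 chk.py 14 || exit
python3 -m crank '[{"tx":0,"ty":-0.006,"tz":0,"rx":0,"ry":0,"rz":0}]'|grep -A1 time; python3 chk.py 14 || exit
python3 -m crank '[{"tx":0,"ty":-0.006,"tz":0,"rx":0,"ry":0,"rz":0}]'|grep -A1 time; python3 chk.py 14
```

```text
time_s: 16.45
ee_pos: [562.0, 58.5, 48.2]
CHK tang 10.5 rad 4.5 ang 97.5
time_s: 16.53
ee_pos: [560.5, 58.4, 48.2]
CHK tang 11.1 rad 4.5 ang 97.5
time_s: 16.62
ee_pos: [558.9, 58.4, 48.3]
CHK tang 11.7 rad 4.5 ang 97.5
time_s: 16.7
ee_pos: [557.3, 58.3, 48.4]
CHK tang 11.7 rad 4.3 ang 97.5
```

```bash
python3 - <<'E'
from h import *
s=r.sense();print(s["width"],s["grip_force"],s["ee_pos"])
w=r.get_image("scene")[165:315,200:380];b=r.get_image("side")[140:290,150:290]
a=cv2.resize(w,None,fx=2.6,fy=2.6,interpolation=2);b=cv2.resize(b,None,fx=2.3,fy=2.3,interpolation=2)
o=np.zeros((400,800,3),np.uint8);o[:390,:468]=a[:390];o[:b.shape[0],470:470+b.shape[1]]=b
cv2.imwrite("pics/c4.png",o)
E
```

```text
30.316804776453584 6.0467031598091125 [557.29643187  58.27900324  48.35708018]
```

View pics/c4.png

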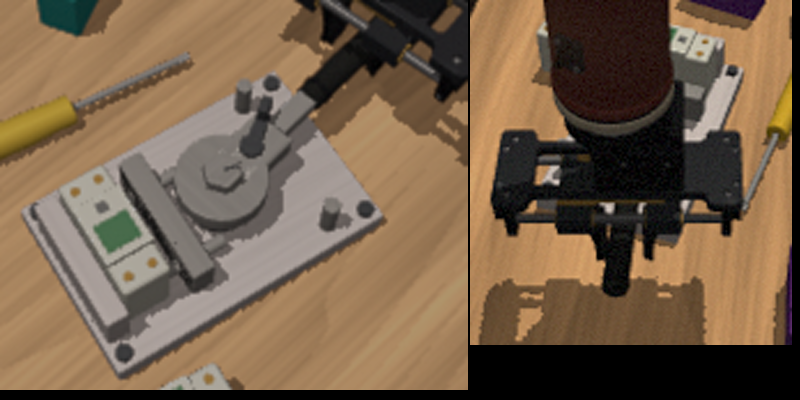

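```bash
cat > jaw.py <<'E'
from h import *
# shift of jaw-end patch & neck patch between two scene images, along clamp y
def shift(a,b,x,y,w,h,k=4,m=12):
    A=cv2.resize(a[y:y+h,x:x+w],None,fx=k,fy=k,interpolation=2)
    B=cv2.resize(b[y-m:y+h+m,x-m:x+w+m],None,fx=k,fy=k,interpolation=2)
    R=cv2.matchTemplate(B,A,cv2.TM_CCOEFF_NORMED);_,v,_,l=cv2.minMaxLoc(R)
    return (l[0]/k-m,l[1]/k-m,round(v,2))
def proj(p):
    c=r.calibration("scene");T=np.array(c["T"]);q=T[:3,:3].T@(np.array(p)-T[:3,3]);return np.array([c["fx"]*q[0]/q[2]+c["cx"],c["fy"]*q[1]/q[2]+c["cy"]])
E
python3 - <<'E'
from jaw import *
cv2.imwrite("pics/s1.png",r.get_image("scene"))
a=cv2.imread("pics/scene0.png");b=cv2.imread("pics/s1.png")
# jaw end patch (crop 175..205,262..300 -> full)
yv=np.array([.189,.982,0]);p=np.array([571.5,-91,55])-50*yv
print("pred 12mm",proj(p+12*yv)-proj(p))
for box in [(258,255,20,22),(264,264,14,14),(244,225,34,48)]: print(shift(a,b,*box))
E
python3 -m crank '[{"tx":0,"ty":-0.004,"tz":0,"rx":0,"ry":0,"rz":0},{"tx":0,"ty":-0.008,"tz":0,"rx":0,"ry":0,"rz":0},{"tx":0,"ty":-0.008,"tz":0,"rx":0,"ry":0,"rz":0}]'
python3 chk.py 14
python3 - <<'E'
from jaw import *
cv2.imwrite("pics/s2.png",r.get_image("scene"))
a=cv2.imread("pics/s1.png");b=cv2.imread("pics/s2.png")
print("neck",shift(a,b,300,195,20,20),"jaw",shift(a,b,250,228,34,48),"tool",shift(a,b,345,165,20,20))
E
```

```text
pred 12mm [ 5.76378334 -3.23484694]
(0.75, -0.25, 0.57)
(5.5, -3.25, 0.86)
(0.25, 0.0, 0.69)
time_s: 17.1
ee_pos: [555.0, 58.2, 48.4]
tool_rot: [[-0.13, 0.991, 0.008], [0.991, 0.13, 0.003], [0.002, 0.008, -1.0]]
ft_force: [11.2, 8.5, -7.1]
width: 30.3
grip_force: 6.0
CHK tang 12.2 rad 7.0 ang 97.5
neck (-0.25, -0.25, 0.98) jaw (0.0, 0.0, 0.97) tool (-1.0, -0.75, 0.98)
```

```bash
sed -i 's/^print(/print("norm %.1f"%np.linalg.norm(f),s["ee_pos"].round(1),end=" ");print(/' chk.py
python3 -m crank '[{"tx":0.005,"ty":-0.004,"tz":0,"rx":0,"ry":0,"rz":0},{"tx":0.01,"ty":-0.008,"tz":0,"rx":0,"ry":0,"rz":0}]' >/dev/null; python3 chk.py 15 || exit
python3 -m crank '[{"tx":0.005,"ty":-0.004,"tz":0,"rx":0,"ry":0,"rz":0},{"tx":0.005,"ty":-0.008,"tz":0,"rx":0,"ry":0,"rz":0}]' >/dev/null; python3 chk.py 15 || exit
python3 -m crank '[{"tx":0,"ty":-0.004,"tz":0,"rx":0,"ry":0,"rz":0},{"tx":0,"ty":-0.008,"tz":0,"rx":0,"ry":0,"rz":0}]' >/dev/null; python3 chk.py 15 
python3 - <<'E'
from jaw import *
cv2.imwrite("pics/s3.png",r.get_image("scene"))
a=cv2.imread("pics/s1.png");b=cv2.imread("pics/s3.png");z=cv2.imread("pics/scene0.png")
print("neck",shift(a,b,306,203,14,14),"hd",shift(a,b,285,210,25,25),"jaw",shift(a,b,250,228,34,48),shift(z,b,264,264,14,14,8),shift(z,a,264,264,14,14,8))
E
```

```text
norm 16.3 [552.7  58.5  48.4] CHK tang 13.9 rad -4.1 ang 97.4
norm 18.1 [550.4  58.7  48.4] CHK tang 15.5 rad -3.8 ang 97.3
```

```bash
python3 - <<'E'
from jaw import *
cv2.imwrite("pics/s3.png",r.get_image("scene"))
a=cv2.imread("pics/s1.png");b=cv2.imread("pics/s3.png");z=cv2.imread("pics/scene0.png")
print("neck",shift(a,b,306,203,14,14),"hd",shift(a,b,285,210,25,25),"jaw",shift(a,b,250,228,34,48,8),shift(z,b,264,264,14,14,8),shift(z,a,264,264,14,14,8))
E
python3 chk.py 30
```

```text
neck (-1.0, -1.25, 0.97) hd (-0.5, -0.5, 0.95) jaw (0.0, 0.0, 0.98) (5.5, -3.375, 0.86) (5.625, -3.375, 0.86)
norm 16.5 [550.3  58.6  48.4] CHK tang 13.5 rad -4.4 ang 97.3
```

```bash

python3 -m crank '[{"tx":-0.003,"ty":-0.005,"tz":0,"rx":0,"ry":0,"rz":0},{"tx":-0.006,"ty":-0.01,"tz":0,"rx":0,"ry":0,"rz":0}]' >/dev/null; python3 chk.py 17 || exit
python3 -m crank '[{"tx":0,"ty":-0.005,"tz":0,"rx":0,"ry":0,"rz":0},{"tx":0,"ty":-0.01,"tz":0,"rx":0,"ry":0,"rz":0}]' >/dev/null; python3 chk.py 17 || exit
python3 -m crank '[{"tx":0,"ty":-0.005,"tz":0,"rx":0,"ry":0,"rz":0},{"tx":0,"ty":-0.01,"tz":0,"rx":0,"ry":0,"rz":0}]' >/dev/null; python3 chk.py 17
```

```text
norm 20.2 [547.9  58.4  48.4] CHK tang 16.5 rad 4.4 ang 97.4
norm 21.7 [545.2  58.2  48.4] CHK tang 18.1 rad 1.8 ang 97.4
```

```bash

python3 -m crank '[{"tx":0,"ty":0.015,"tz":0,"rx":0,"ry":0,"rz":0},{"tx":0,"ty":0.03,"tz":0,"rx":0,"ry":0,"rz":0},{"tx":0,"ty":0.045,"tz":0,"rx":0,"ry":0,"rz":0},{"tx":0,"ty":0.06,"tz":0,"rx":0,"ry":0,"rz":0},{"tx":0,"ty":0.06,"tz":0,"rx":0,"ry":0,"rz":0}]' >/dev/null; python3 chk.py 30
python3 - <<'E'
from jaw import *
cv2.imwrite("pics/s4.png",r.get_image("scene"))
a=cv2.imread("pics/s3.png");b=cv2.imread("pics/s4.png");z=cv2.imread("pics/scene0.png")
print("neck",shift(a,b,306,203,14,14),"hd",shift(a,b,285,210,25,25),"jaw",shift(a,b,250,228,34,48,8),shift(z,b,264,264,14,14,8))
E
```

```text
norm 8.2 [561.6  58.7  48.4] CHK tang 7.2 rad -3.9 ang 97.4
neck (2.0, 1.75, 0.95) hd (1.0, 0.75, 0.92) jaw (0.0, 0.0, 0.99) (5.5, -3.25, 0.86)
```

The handle springs back with the finger while the jaw stays put, so the bolt is winding up against its end stop. Now I'll unload it, open the fingers and lift clear.

```bash

python3 -m crank '[{"tx":0,"ty":0.015,"tz":0,"rx":0,"ry":0,"rz":0},{"tx":0,"ty":0.03,"tz":0,"rx":0,"ry":0,"rz":0},{"tx":0,"ty":0.045,"tz":0,"rx":0,"ry":0,"rz":0},{"tx":0,"ty":0.045,"tz":0,"rx":0,"ry":0,"rz":0},{"tx":0,"ty":0.045,"tz":0,"rx":0,"ry":0,"rz":0}]' 0.4 >/dev/null; python3 chk.py 30
python3 -m crank '[{"tx":0,"ty":0,"tz":-0.05,"rx":0,"ry":0,"rz":0},{"tx":0,"ty":0,"tz":-0.15,"rx":0,"ry":0,"rz":0},{"tx":0,"ty":0,"tz":-0.25,"rx":0,"ry":0,"rz":0},{"tx":0.1,"ty":0,"tz":-0.35,"rx":0,"ry":0,"rz":0},{"tx":0.2,"ty":0,"tz":-0.4,"rx":0,"ry":0,"rz":0},{"tx":0.3,"ty":0,"tz":-0.4,"rx":0,"ry":0,"rz":0},{"tx":0.3,"ty":0,"tz":-0.4,"rx":0,"ry":0,"rz":0}]'
python3 - <<'E'
from jaw import *
b=r.get_image("scene");cv2.imwrite("pics/s5.png",b);z=cv2.imread("pics/scene0.png")
d=r.get_image("side")[140:270,170:280]
print(shift(z,b,264,264,14,14,8),"meter",shift(z,b,222,232,40,40))
a=cv2.resize(b[165:315,200:380],None,fx=2.6,fy=2.6,interpolation=2);d=cv2.resize(d,None,fx=3,fy=3,interpolation=2)
o=np.zeros((400,800,3),np.uint8);o[:390,:468]=a[:390];o[:390,470:800]=d
cv2.imwrite("pics/c5.png",o)
E
```

```text
norm 1.1 [571.3  61.5  46.7] CHK tang -0.4 rad 0.8 ang 97.5
time_s: 19.33
ee_pos: [558.4, 158.2, 168.4]
tool_rot: [[-0.138, 0.99, 0.001], [0.99, 0.138, 0.004], [0.004, 0.002, -1.0]]
ft_force: [-0.4, 0.8, -0.6]
width: 52.5
grip_force: 0.0
(5.5, -3.25, 0.87) meter (0.0, 0.0, 0.89)
```

View pics/c5.png

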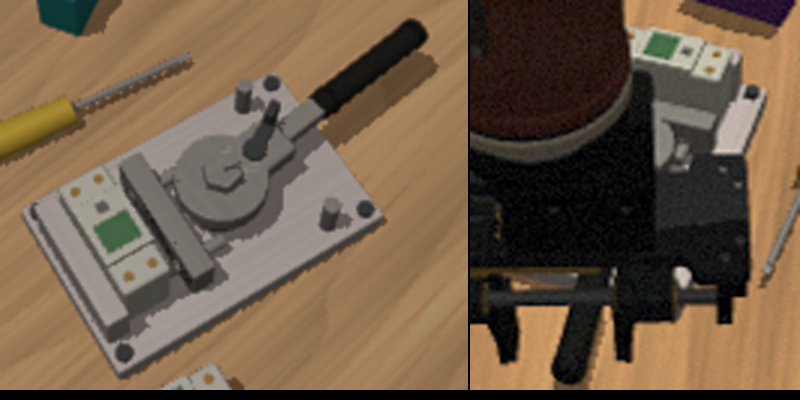

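The scene crop shows the jaw drawn back with a clear gap to the meter, and the meter unmoved. The tab top is at (272,104), on the anticlockwise side, the handle end is at (416,32) and the hand is clear. One quick check of the lever angle before I hand in.

```bash
python3 - <<'E'
from h import *
C=lambda u,v:(200+u/2.6,165+v/2.6)
O=np.array([574.3,-93.2]);e=plane("scene",*C(416,32),55)[:2]-O;t=plane("scene",*C(272,105),83)[:2]
h=e/np.linalg.norm(e);d=t-(O+30*h)
print("handle q",np.arctan2(e[1],e[0])-np.radians(79.1),"lever",np.arctan2(h[0]*d[1]-h[1]*d[0],h@d),np.linalg.norm(d))
E
```

```text
handle q 0.1555686841241377 lever 0.4639466798546962 31.389891491522995
```

```bash
python3 -c "
from plant import r
print(r.sign_off())"
```

```text
the job is handed in; nothing more can be done
None
```

The job is handed in at about 19 s: the lever is fully over to loosen, the bolt is against its end stop with the jaw about 11.6 mm back by camera (12 mm is full travel, accuracy about 0.5 mm), the meter has not moved, and the hand is clear; the highest forces I read were about 8 N at the lever and 22 N at the handle.

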